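# Start a timed dish wash on the orbital shaker

### The arm

A 7-joint arm with a two-finger parallel gripper is mounted at the origin on a cart in front of the work surface, level with it; the furniture and walls round the work are solid. World frame = base frame: x ahead of the robot, y to its left, z up, the work surface at z = 0. Lengths are in m, angles in rad, forces in N, time in s.
With the tool pointing down it reaches from about 0.4 to 0.85 m from the base axis. Payload 10.4 kg.
Tool frame: the origin (TCP) lies on the centre line of the jaws, within the pads' length; the fingertips stand 14 mm ahead of it and the grasp point (between the pads) lies 5 mm behind it (manip.tip_reach is the distance from the TCP to the fingertips, in m); z points along the fingers, y is the line along which they close (so a half turn about z gives the same grasp; the last joint's range is limited). The gripper opens to 85 mm and grips with 20 to 120 N. Pads are 22 mm wide; open, the fingers measure 114 mm over their backs; the gripper's body (76 mm by 85 mm) begins 54 mm behind the grasp point. The pads swing forward as they close: fully open they stand 13 mm farther back than shut.
Start: joints at [-1.369, 0.332, -0.065, 1.46, 0.022, 1.35, -0.088], TCP at [0.139, 0.609, 0.245] pointing down, gripper open.
Joint ranges: [-2.6, 2.6], [-0.5, 2.12], [-1.47, 1.34], [0.16, 2.42], [-1.27, 4.41], [0.06, 2.06], [-2.6, 2.6]. Speed limits (rad/s): [2.22, 2.22, 2.79, 2.79, 3.14, 3.14, 3.14].

### API

Orientations are given as a unit quaternion [x, y, z, w].
In Python, from workcell import manip gives the robot as it stands.
- The arm moves only by the shell command python3 -m pendant 'ROWS' [FORCE]. ROWS is JSON, a list of rows, each a list of 7 numbers: the shift along the tool's x, y, z in units of 50 mm (1.0 is 50 mm), then the turn, a rotation vector about the tool's x, y, z in units of 8 degrees (1.0 is 8 degrees), then the opening, from -1 (shut) to 1 (fully open), so that 0 is half open. In form: [[dx, dy, dz, ax, ay, az, jaw], ...]. A call has exactly 10 rows; each row is the pose to reach, as a shift and turn from the pose commanded when the call began, along the tool's axes at that moment; what a row does not reach only later rows make up. A row lasts 1/8 s, in which the tool goes at most 62.5 mm and 10.7 degrees, less where a joint would pass 70% of its speed; a pose out of reach is approached as far as the arm can. A call with a gripper value outside its range is refused whole. The fingers move at their own pace and stop on an object; FORCE is the grip in N (left out, the last holds). Time passes only in rows, so rows that repeat a pose let the fingers close, or fill a call up. It gives the time, the measured TCP pose, the force, the opening and the grip force at its end, in the units of the state.
- manip.get_obs(): the state, without advancing time (a new reading comes with each control period).
- manip.camera(name): name is "side" or "top" or "wrist"; returns (picture, depth): 420x560x3 uint8, red, green, blue; 420x560 float32, m along the optical axis (not along the pixel's ray), 0 where there is no reading.
- manip.get_calibration(name): a dict with "fx", "fy", "cx", "cy" (pixels), "D" ([k1, k2, p1, p2, k3] as OpenCV has them; the pictures are not rectified), "xyz" and "orientation" of the camera in the world. Camera axes: x right, y up, looking along -z (the intrinsics and any distortion apply to the point x, -y, -z); pixel columns grow to the right and rows downward; lengths in m; the calibration is good to about 2 mm. A picture is of the moment at which its call begins: read the wrist's pose just before it. get_calibration takes no time and is no camera call; for the wrist camera it gives the pose at the moment of the call.
- manip.hand_in(): hands the job in; it is judged then, once.
Trained networks look in the newest picture that a camera, given by its name, has taken for a name from the list of things; names that differ only in an ending like _2 or _b are one class to them, and where a whole thing is asked for, a point or a joint stands for the part that bears it (a point fixed in the world has none). Each returns a list of dicts, best first, with "p" (0 to 1); they miss things now and then, are a little off and sometimes report something else, mostly with a low value. They report only what shows in the picture. A call takes as long as a camera call. They do not tell look-alikes from the thing itself.
- manip.find_in(thing, camera): "box" ([left, top, right, bottom] in pixels, round what is visible of it).
- manip.trace(thing, camera): "pixels" (420x560 bool, what is visible of it) and "box" ([left, top, right, bottom] in pixels, round what is visible of it).
- manip.tip_of(thing, camera): "pixel" ([column, row] in pixels: a listed point, or the origin of a listed thing).
The state is a dict: "clock": time; "joint_pos": joint angles; "joint_velocities": joint speeds; "tau": joint torques, N m; "position": TCP position; "ee_rot": TCP orientation; "ft_force": force on the tool from outside, world axes, zero at the start; "torque": the same for the moment, N m; "grip_width": opening from 0.0 (shut) to 1.0 (fully open); "grasp_force": force on a finger pad.
Only numpy, scipy, OpenCV 4.12 (cv2) and the standard library are available. Lean on these libraries where they do the work, as an engineer would, in place of code of your own. Each camera call takes 0.05 s, during which the arm holds its last target. There are 200 camera calls.

### The job

Start the timed wash of the dishes: on the shaker, press the raised end of the rocker fully down to switch the power on, then push the round key fully down so that it latches, and last press the long bar on the timer all the way down and let it spring back. Press only these three, in this order: leave the shaker's square key and the timer's small round stud alone. Only press with the fingertips; pick nothing up, and leave the timer, the dishes and the other things where they are.

Things in the scene. Friction and masses are not known exactly. Their poses are not given: they have to be found in the camera images.
- shaker: fixed white dish shaker, 220 (x) x 200 (y) mm, origin at the centre of its underside on the table. Its x axis points from the grey control strip nearest the robot (deck 50 mm up) to the platform with the dishes (from x = 12 mm on, 60 mm up). On the strip, at x = -67 mm, stand the rocker (y = 62 mm) and the round and square keys (at y = -2 and -62 mm, in either order).
- rocker_far_end (a point): the raised end, to press: point on the upper face of the rocker, 24 mm from its pivot towards the platform (shaker +x), 72 mm above the table when off, 62 mm when on (hard stop, still clear of the deck). The rocker is a black paddle 64 (shaker x) x 26 x 8 mm, pivot 63 mm above the table; beside the pivot stand two cheeks 14 mm long, up to 59 mm high.
- rocker (a joint): rocker angle: about 0 (0 to 0.04) = off, far end up; 0.4 rad = fully on, far end down. No spring: it stays where it is left; about 1.5 N on the end point moves it.
- round_key_top (a point): centre of the top of the shaker's round key, a black cylinder 28 mm across. No spring, it stays where it is left; about 2.5 N pushes it down, into a hard stop. It stands 18 mm above the deck when up, 10 mm when down, in a bezel 38 mm across and 4 mm high. The key to push.
- round_key (a joint): Joint of the round key: 0 = up, 0.008 m = fully down.
- square_key_top (a point): centre of the top of the shaker's square key, a black block 27 x 27 mm, 60 mm from the round one, centre to centre. No spring, it stays where it is left; about 2.5 N pushes it down, into a hard stop. It stands 18 mm above the deck when up, 10 mm when down, in a bezel 38 mm across and 4 mm high. Not to be pressed.
- square_key (a joint): Joint of the square key: 0 = up, 0.008 m = fully down.
- timer: loose bench timer, a white slab 64 (x) x 150 (y) x 28 mm, about 0.5 kg (0.35 to 0.7), on rubber feet, lying on the table; origin at the centre of its underside, z up, its x axis pointing away from the robot. On its top are a long bar at y = +42 mm, a dark display in the middle and a small round stud at y = -52 mm.
- timer_bar_top (a point): centre of the top of the timer's long bar, a grey block 22 (timer x) x 42 (timer y) mm, 44 mm above the table when up; the frame round it is 30 mm above the table. The control to press: a spring pushes it up, 1.9 N to start and 4.9 N when fully down, into a hard stop.
- timer_bar (a joint): Joint of the timer's long bar, sprung up: 0 = up, 0.008 m = fully down.
- timer_stud_top (a point): centre of the top of the timer's small round stud, 14 mm across, 44 mm above the table; sprung like the bar. Not to be pressed.
- timer_stud (a joint): Joint of the timer's small stud, sprung up: 0 = up, 0.008 m = fully down.
- petri_0: petri dish, 62 mm across, 16 mm high, lying loose on the shaker's platform; origin at the centre of its underside; leave it
- petri_1: a second dish like it on the platform; leave it
- label_tape: roll of tape, 62 mm across, 19 mm high, lying loose about 100 mm behind the timer; leave it
- slide_pack: small carton of glass slides, 28 x 80 x 27 mm, lying loose about 90 mm in front of the timer; leave it
- forceps: pair of forceps, 123 mm long, 9 mm high, lying at the left side of the work; leave it
- marker_black: black marker pen, 138 mm long, 13 mm thick, lying at the right side of the work; leave it
Not all that is in view belongs to the job. Leave any pink look-alike of the timer alone.

How it is judged:
By the outcome, as a careful person would: the job done as asked, in the order asked, and still so for the second after the job is handed in, with the robot touching nothing.
It also fails if it takes over 45 s, if anything falls off the work surface, if the arm or the gripper's body presses on something with over 40 N, if the wrist force passes 120 N, or if a joint passes its speed limit or range.

## Working session

There is one attempt and no reset: what is moved stays moved. The work goes in short steps, Python scripts to look and compute and a shell command to move; the robot and the scene stay as the last step left them, time stands still between calls to the robot, and variables do not carry over. Pictures are saved under pics/ and viewed, at most 10 in all, crops included, and the job is handed in when it is done.

```bash
mkdir -p pics; cat > h.py <<'E'
import numpy as np, cv2
from scipy.spatial.transform import Rotation as R
from workcell import manip
def ray(c,px):
    k=manip.get_calibration(c); K=np.array([[k['fx'],0,k['cx']],[0,k['fy'],k['cy']],[0,0,1]])
    u=cv2.undistortPoints(np.array([[px]],float),K,np.array(k['D'],float))[0,0]
    return np.array(k['xyz']),R.from_quat(k['orientation']).apply([u[0],-u[1],-1])
def at_z(c,px,z):
    o,d=ray(c,px); return o+d*(z-o[2])/d[2]
def at_d(c,px,dep):
    o,d=ray(c,px); return o+d*dep
def save(c,name):
    im,d=manip.camera(c); cv2.imwrite('pics/'+name,im[:,:,::-1]); return im,d
E
python3 - <<'E'
from h import *
zs=dict(rocker_far_end=.072,round_key_top=.068,square_key_top=.068,timer_bar_top=.044,timer_stud_top=.044,timer=.028,shaker=0)
for c in ('top','side'):
    im,d=save(c,c+'0.png')
    for t,z in zs.items():
        for r in manip.tip_of(t,c)[:3]:
            print(c,t,round(r['p'],2),np.round(r['pixel']),at_z(c,r['pixel'],z).round(3))
o=manip.get_obs();print(o['clock'],o['position'],R.from_quat(o['ee_rot']).as_matrix().round(3),o['ft_force'])
E
```

```text
top rocker_far_end 0.47 [308. 235.] [ 0.501 -0.073  0.072]
top round_key_top 0.54 [333. 248.] [ 0.469 -0.138  0.068]
top square_key_top 0.4 [353. 248.] [ 0.472 -0.191  0.068]
top timer_bar_top 0.63 [184. 264.] [0.417 0.249 0.044]
top timer_bar_top 0.44 [220. 206.] [0.573 0.161 0.044]
top timer_stud_top 0.58 [149. 263.] [0.416 0.341 0.044]
top timer_stud_top 0.56 [259. 222.] [0.535 0.058 0.044]
top timer 0.78 [168. 266.] [0.411 0.295 0.028]
top timer 0.69 [238. 215.] [0.552 0.114 0.028]
top shaker 0.69 [332. 224.] [ 0.539 -0.142  0.   ]
side rocker_far_end 0.48 [315. 201.] [ 0.486 -0.061  0.072]
side round_key_top 0.54 [330. 196.] [ 0.471 -0.114  0.068]
side square_key_top 0.39 [340. 192.] [ 0.462 -0.157  0.068]
side timer 0.35 [311. 212.] [ 0.501 -0.069  0.028]
side shaker 0.7 [312. 208.] [ 0.545 -0.14   0.   ]
0.8 [0.13929997 0.60928429 0.24536823] [[-0.975  0.223  0.   ]
 [ 0.223  0.975  0.   ]
 [ 0.     0.    -1.   ]] [ 1.13707677 -0.58571966 -0.51042672]
```

View pics/top0.png

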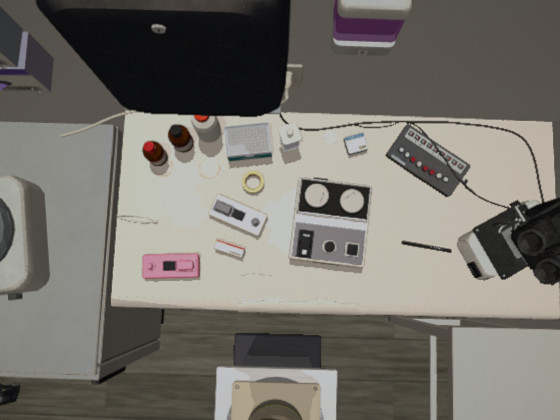

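View pics/side0.png

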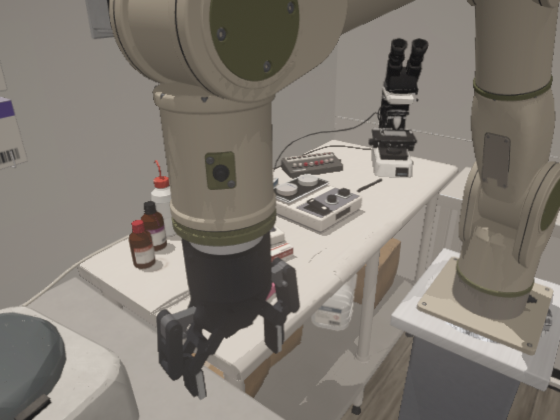

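The top picture shows the pink look-alike timer at (171,266) and the real white timer at (238,215), with its bar at the left end and stud at the right (256,223). On the shaker the rocker is at (305,243), the round key at (330,247) and the square key at (352,250). The dark mixer at (428,158) is clutter. In the side view the arm hides the timer, but the shaker is visible at (318,200). I choose the white timer and the shaker's left and middle controls, and I'll check them with the wrist camera.

```bash
python3 -m pendant '[[-9.3,-8.3,-1.1,0,0,-1.6,-1],[-9.3,-8.3,-1.1,0,0,-1.6,-1],[-9.3,-8.3,-1.1,0,0,-1.6,-1],[-9.3,-8.3,-1.1,0,0,-1.6,-1],[-9.3,-8.3,-1.1,0,0,-1.6,-1],[-9.3,-8.3,-1.1,0,0,-1.6,-1],[-9.3,-8.3,-1.1,0,0,-1.6,-1],[-9.3,-8.3,-1.1,0,0,-1.6,-1],[-9.3,-8.3,-1.1,0,0,-1.6,-1],[-9.3,-8.3,-1.1,0,0,-1.6,-1]]' 30
cat > look.py <<'E'
from h import *
import sys
zs=dict(rocker_far_end=.072,round_key_top=.068,square_key_top=.068,timer_bar_top=.044,timer_stud_top=.044,timer=.0,shaker=0)
o=manip.get_obs();print(o['clock'],o['position'].round(4) if hasattr(o['position'],'round') else o['position'],R.from_quat(o['ee_rot']).as_matrix().round(3).tolist(),np.round(o['ft_force'],1))
im,d=save('wrist',sys.argv[1])
for t in zs:
    for r in manip.tip_of(t,'wrist')[:2]:
        p=r['pixel'];dd=d[int(p[1]),int(p[0])]
        print(t,round(r['p'],2),np.round(p),at_z('wrist',p,zs[t]).round(4),at_d('wrist',p,dd).round(4))
E
python3 look.py w1.png
```

```text
clock: 2.05
position: [0.5006, 0.0998, 0.3008]
ee_rot: [0.001, 1.0, 0.0, 0.0]
ft_force: [0.8, 1.1, -0.1]
grip_width: -0.001
grasp_force: 0.0
2.05 [0.5006 0.0998 0.3008] [[-1.0, 0.001, 0.001], [0.001, 1.0, 0.001], [-0.001, 0.001, -1.0]] [ 0.8  1.1 -0.1]
rocker_far_end 0.68 [119. 176.] [ 0.5022 -0.0699  0.072 ] [ 0.5021 -0.0697  0.0726]
round_key_top 0.97 [ 58. 146.] [ 0.4695 -0.1304  0.068 ] [ 0.4696 -0.1307  0.0676]
round_key_top 0.51 [254. 202.] [0.5302 0.0708 0.068 ] [0.5364 0.0689 0.0447]
square_key_top 0.86 [  8. 142.] [ 0.4629 -0.1833  0.068 ] [ 0.4629 -0.183   0.0685]
timer_bar_top 0.77 [425.  84.] [0.4087 0.2509 0.044 ] [0.4086 0.2514 0.0429]
timer_bar_top 0.69 [332. 232.] [0.5695 0.1603 0.044 ] [0.5698 0.1604 0.0432]
timer_stud_top 0.7 [254. 202.] [0.5344 0.0733 0.044 ] [0.5348 0.0732 0.0426]
timer_stud_top 0.63 [511.  88.] [0.4091 0.3465 0.044 ] [0.4091 0.347  0.0432]
timer 0.84 [294. 208.] [0.5534 0.1198 0.    ] [0.5453 0.1187 0.0285]
timer 0.84 [448.  87.] [0.4079 0.2965 0.    ] [0.4094 0.2842 0.0274]
shaker 0.82 [100. 196.] [ 0.539  -0.1222  0.    ] [ 0.5268 -0.0963  0.049 ]
shaker 0.59 [331. 231.] [0.5835 0.1662 0.    ] [0.5684 0.1599 0.0427]
```

View pics/w1.png

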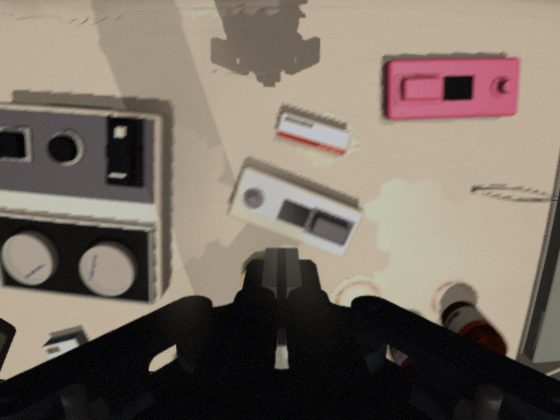

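The wrist view shows the white timer with its bar at (330,230) and stud at (254,197), and the pink one at (455,88). On the shaker, the rocker is at (123,152) with its far end at (119,176), the round key at (65,147) and the square key at (12,145). Next I take a closer look over the shaker.

```bash
python3 -m pendant '[[-0.4,-4.4,1,0,0,0,-1],[-0.4,-4.4,1,0,0,0,-1],[-0.4,-4.4,1,0,0,0,-1],[-0.4,-4.4,1,0,0,0,-1],[-0.4,-4.4,1,0,0,0,-1],[-0.4,-4.4,1,0,0,0,-1],[-0.4,-4.4,1,0,0,0,-1],[-0.4,-4.4,1,0,0,0,-1],[-0.4,-4.4,1,0,0,0,-1],[-0.4,-4.4,1,0,0,0,-1]]'
python3 look.py w2.png
```

```text
clock: 3.7
position: [0.5194, -0.1182, 0.2502]
ee_rot: [0.001, 1.0, 0.0, 0.0]
ft_force: [-0.5, -0.7, -0.5]
grip_width: -0.0
grasp_force: 0.0
3.7 [ 0.5194 -0.1182  0.2502] [[-1.0, 0.001, 0.0], [0.001, 1.0, 0.0], [-0.0, 0.0, -1.0]] [-0.5 -0.7 -0.5]
rocker_far_end 0.7 [344. 166.] [ 0.5027 -0.0636  0.072 ] [ 0.5029 -0.0634  0.0707]
round_key_top 0.79 [268. 128.] [ 0.4703 -0.1284  0.068 ] [ 0.4704 -0.1284  0.067 ]
round_key_top 0.25 [491. 203.] [0.5364 0.075  0.068 ] [0.5475 0.1003 0.0271]
square_key_top 0.67 [201. 122.] [ 0.4649 -0.1854  0.068 ] [ 0.465  -0.1857  0.0669]
timer_bar_top 0.72 [545. 226.] [0.5678 0.1532 0.044 ] [0.5682 0.1539 0.043 ]
timer_stud_top 0.57 [474. 194.] [0.5335 0.0706 0.044 ] [0.5338 0.0712 0.043 ]
timer 0.84 [494. 201.] [0.5529 0.1197 0.    ] [0.5453 0.1018 0.0287]
shaker 0.91 [272. 193.] [ 0.5437 -0.1273  0.    ] [ 0.5322 -0.1261  0.0477]
```

View pics/w2.png

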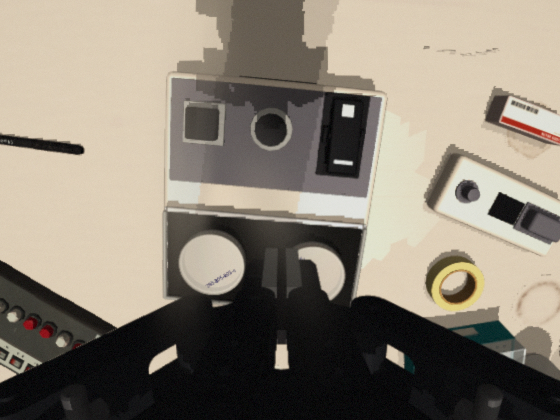

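The close view confirms the rocker at (345,135), raised end (344,166), the round key at (268,128) and the square key at (203,122). I'm going to the rocker end first.

```bash
python3 -m pendant '[[0.27,1.05,1,0,0,0,-1],[0.27,1.05,2,0,0,0,-1],[0.27,1.05,2.9,0,0,0,-1],[0.27,1.05,3.1,0,0,0,-1],[0.27,1.05,3.2,0,0,0,-1],[0.27,1.05,3.26,0,0,0,-1],[0.27,1.05,3.32,0,0,0,-1],[0.27,1.05,3.38,0,0,0,-1],[0.27,1.05,3.43,0,0,0,-1],[0.27,1.05,3.43,0,0,0,-1]]'
```

```text
clock: 5.35
position: [0.5061, -0.0658, 0.0787]
ee_rot: [0.001, 1.0, 0.0, 0.0]
ft_force: [1.2, -0.5, 1.6]
grip_width: 0.001
grasp_force: 0.7
```

```bash
python3 -m pendant '[[0,0,0.01,0,0,0,-1],[0,0,0.02,0,0,0,-1],[0,0,0.03,0,0,0,-1],[0,0,0.04,0,0,0,-1],[0,0,0.04,0,0,0,-1],[0,0,0.04,0,0,0,-1],[0,0,0.04,0,0,0,-1],[0,0,0.04,0,0,0,-1],[0,0,0.04,0,0,0,-1],[0,0,0.04,0,0,0,-1]]'
```

```text
clock: 6.6
position: [0.5061, -0.0659, 0.0769]
ee_rot: [0.001, 1.0, 0.0, 0.0]
ft_force: [1.0, -0.1, 5.0]
grip_width: 0.001
grasp_force: 2.7
```

```bash
python3 -m pendant '[[0,0,0.01,0,0,0,-1],[0,0,0.02,0,0,0,-1],[0,0,0.03,0,0,0,-1],[0,0,0.04,0,0,0,-1],[0,0,0.05,0,0,0,-1],[0,0,0.05,0,0,0,-1],[0,0,0.05,0,0,0,-1],[0,0,0.05,0,0,0,-1],[0,0,0.05,0,0,0,-1],[0,0,0.05,0,0,0,-1]]'
```

```text
clock: 7.85
position: [0.5064, -0.0659, 0.076]
ee_rot: [0.001, 1.0, 0.001, 0.0]
ft_force: [-8.2, 1.1, 30.1]
grip_width: 0.002
grasp_force: 13.5
```

```bash
python3 -m pendant '[[0,0,-0.5,0,0,0,-1],[0,0,-1,0,0,0,-1],[0.72,-1.26,-1,0,0,0,-1],[0.72,-1.26,-1,0,0,0,-1],[0.72,-1.26,-0.6,0,0,0,-1],[0.72,-1.26,-0.3,0,0,0,-1],[0.72,-1.26,-0.17,0,0,0,-1],[0.72,-1.26,-0.1,0,0,0,-1],[0.72,-1.26,-0.05,0,0,0,-1],[0.72,-1.26,-0.03,0,0,0,-1]]'
```

```text
clock: 9.1
position: [0.47, -0.1287, 0.0759]
ee_rot: [0.001, 1.0, 0.0, 0.0]
ft_force: [-0.7, 1.3, 2.9]
grip_width: 0.0
grasp_force: 1.2
```

```bash
python3 -m pendant '[[0,0,0.01,0,0,0,-1],[0,0,0.02,0,0,0,-1],[0,0,0.03,0,0,0,-1],[0,0,0.04,0,0,0,-1],[0,0,0.05,0,0,0,-1],[0,0,0.05,0,0,0,-1],[0,0,0.05,0,0,0,-1],[0,0,0.05,0,0,0,-1],[0,0,0.05,0,0,0,-1],[0,0,0.05,0,0,0,-1]]'
```

```text
clock: 10.35
position: [0.4701, -0.1288, 0.074]
ee_rot: [0.001, 1.0, 0.0, 0.0]
ft_force: [-6.6, 1.7, 15.7]
grip_width: -0.001
grasp_force: 7.5
```

```bash
python3 -m pendant '[[0,0,0.02,0,0,0,-1],[0,0,0.02,0,0,0,-1],[0,0,-1,0,0,0,-1],[0,0,-2,0,0,0,-1],[0,0,-3,0,0,0,-1],[-1,1,-3.5,0,0,0,-1],[-1,1,-3.5,0,0,0,-1],[-1,1,-3.5,0,0,0,-1],[-1,1,-3.5,0,0,0,-1],[-1,1,-3.5,0,0,0,-1]]'
python3 look.py w3.png
```

```text
clock: 11.6
position: [0.5192, -0.08, 0.2478]
ee_rot: [0.002, 1.0, 0.0, -0.0]
ft_force: [-0.0, 0.7, -0.5]
grip_width: -0.001
grasp_force: 0.0
11.6 [ 0.5192 -0.08    0.2478] [[-1.0, 0.003, -0.001], [0.003, 1.0, 0.0], [0.001, 0.0, -1.0]] [-0.   0.7 -0.5]
rocker_far_end 0.72 [296. 168.] [ 0.5034 -0.0659  0.072 ] [ 0.5052 -0.0654  0.0613]
round_key_top 0.66 [224. 129.] [ 0.4711 -0.1263  0.068 ] [ 0.4716 -0.1276  0.0598]
round_key_top 0.56 [437. 195.] [0.5283 0.0606 0.068 ] [0.534  0.071  0.0449]
timer_bar_top 0.77 [512. 229.] [0.5696 0.1551 0.044 ] [0.5697 0.1551 0.0439]
timer_stud_top 0.65 [438. 197.] [0.5372 0.073  0.044 ] [0.537  0.0728 0.0445]
timer_stud_top 0.29 [233. 193.] [ 0.5327 -0.1234  0.044 ] [ 0.5317 -0.1228  0.0482]
timer 0.71 [460. 203.] [ 0.5548  0.1193 -0.    ] [0.5466 0.1034 0.0303]
shaker 0.67 [235. 192.] [ 0.5418 -0.128   0.    ] [ 0.5304 -0.1216  0.0483]
```

View pics/w3.png

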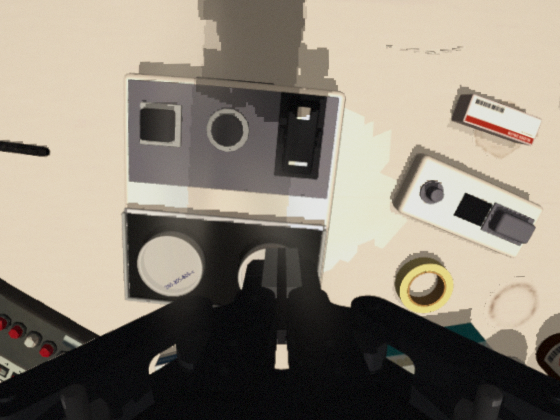

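Rocker is down (61 mm) and round key is down (60 mm), with the square key untouched. Next I press the timer bar, at (512,229) in this picture.

```bash
python3 -m pendant '[[-1,4.78,0,0,0,0,-1],[-1,4.78,0,0,0,0,-1],[-1,4.78,0,0,0,0,-1],[-1,4.78,1,0,0,0,-1],[-1,4.78,1,0,0,0,-1],[-1,4.78,2,0,0,0,-1],[-1,4.78,3,0,0,0,-1],[-1,4.78,3.4,0,0,0,-1],[-1,4.78,3.6,0,0,0,-1],[-1,4.78,3.6,0,0,0,-1]]'
python3 - <<'E'
from h import *
im,d=manip.camera('wrist')
cv2.imwrite('pics/w4.png',im[100:360,150:450,::-1])
for t in('timer_bar_top','timer_stud_top'):
  for r in manip.tip_of(t,'wrist')[:2]: print(t,r['p'],r['pixel'],at_z('wrist',r['pixel'],.044).round(4))
E
```

```text
clock: 13.25
position: [0.571, 0.16, 0.0692]
ee_rot: [0.001, 1.0, 0.0, 0.001]
ft_force: [-0.0, -0.1, -0.1]
grip_width: -0.001
grasp_force: 0.0
timer_bar_top 0.9 [274.1, 254.6] [0.5704 0.1579 0.044 ]
timer_bar_top 0.58 [237.8, 24.6] [0.4726 0.144  0.044 ]
timer_stud_top 0.6 [79.2, 180.7] [0.5353 0.0712 0.044 ]
```

View pics/w4.png

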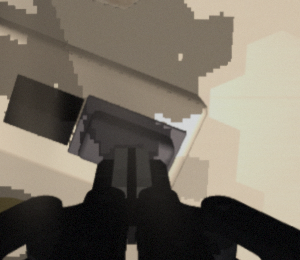

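The crop shows the fingertips over the long bar, which is at (130,135) in the crop.

```bash
python3 -m pendant '[[0,0,0.08,0,0,0,-1],[0,0,0.14,0,0,0,-1],[0,0,0.2,0,0,0,-1],[0,0,0.24,0,0,0,-1],[0,0,0.28,0,0,0,-1],[0,0,0.32,0,0,0,-1],[0,0,0.35,0,0,0,-1],[0,0,0.37,0,0,0,-1],[0,0,0.38,0,0,0,-1],[0,0,0.38,0,0,0,-1]]'
```

```text
clock: 14.65
position: [0.5704, 0.1601, 0.05]
ee_rot: [0.001, 1.0, 0.0, 0.0]
ft_force: [-5.4, -1.4, 13.0]
grip_width: -0.002
grasp_force: 6.2
```

```bash
python3 -m pendant '[[0,0,0.01,0,0,0,-1],[0,0,0.01,0,0,0,-1],[0,0,-0.3,0,0,0,-1],[0,0,-1,0,0,0,-1],[0,0,-2,0,0,0,-1],[0,0,-3,0,0,0,-1],[0,0,-4,0,0,0,-1],[0,-2,-4,0,0,0,-1],[0,-2,-4,0,0,0,-1],[0,-2,-4,0,0,0,-1]]'
python3 look.py w5.png
```

```text
clock: 15.9
position: [0.5702, 0.056, 0.2498]
ee_rot: [0.004, 1.0, -0.0, 0.0]
ft_force: [0.8, -0.0, -0.2]
grip_width: 0.003
grasp_force: 0.0
15.9 [0.5702 0.056  0.2498] [[-1.0, 0.007, 0.001], [0.007, 1.0, -0.001], [-0.001, -0.001, -1.0]] [ 0.8 -0.  -0.2]
rocker_far_end 0.57 [142. 109.] [ 0.5047 -0.0545  0.072 ] [ 0.5048 -0.0587  0.0611]
round_key_top 0.64 [64. 74.] [ 0.4743 -0.1209  0.068 ] [ 0.4734 -0.1264  0.0587]
timer_bar_top 0.69 [500.   2.] [0.4096 0.2543 0.044 ] [0.4091 0.2552 0.0423]
timer_bar_top 0.68 [389. 180.] [0.57   0.1637 0.044 ] [0.5701 0.164  0.0431]
timer_stud_top 0.71 [296. 142.] [0.5355 0.0759 0.044 ] [0.5355 0.0759 0.0439]
timer_stud_top 0.34 [339. 152.] [0.5447 0.1158 0.044 ] [0.5468 0.1184 0.0273]
timer 0.72 [338. 155.] [0.5532 0.1218 0.    ] [0.5495 0.1174 0.0279]
timer 0.65 [515.  16.] [0.4099 0.2971 0.    ] [0.4203 0.2708 0.0422]
shaker 0.68 [296. 138.] [0.536  0.0769 0.    ] [0.5322 0.0752 0.0434]
shaker 0.6 [105. 145.] [ 0.541  -0.1243  0.    ] [ 0.5361 -0.1005  0.0483]
```

View pics/w5.png

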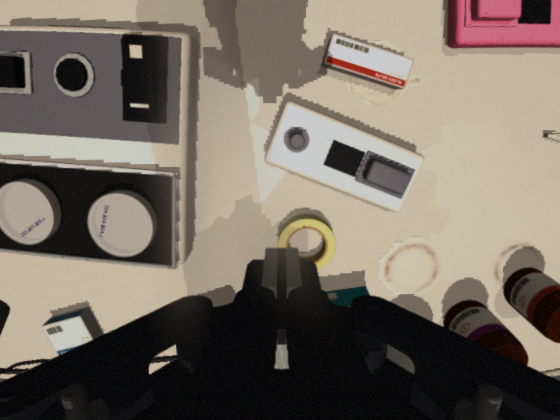

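The rocker (142,109) is at 61 mm and the round key (72,74) at 59 mm, so both are down. The timer bar (389,175) has sprung back to about 43 mm and the timer hasn't moved.

```bash
python3 -c "from workcell import manip; print(manip.hand_in())"
```

```text
the job is handed in; nothing more can be done
None
```

The timed wash is started and the job is handed in: I pressed the rocker on, then the round key fully down, then the timer bar fully down and let it spring back. The last camera check showed the rocker and round key still down and the timer unmoved.

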